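Rock a jammed locating block out of its nest

TASK

The aluminium locating block sits jammed in the slot of the dark steel nest plate, which is heavy but only rests on its dowels, so a straight pull brings the plate up too. Grip the block and rock it visibly from side to side along the plate's long direction, leaning it to the robot's left first and then to the right, easing it up a little at each rock without lifting the plate or knocking the things around it, until it comes free. Finish while still holding the block upright and still over its slot, just clear of the plate: do not put it down or let go.

Things in the scene. Friction and masses are not known exactly. Their poses are not given: they have to be found in the camera images.
- locating_block: Loose aluminium block, 0.18 to 0.31 kg, 20 mm thick (its x): a foot 50 mm wide (its y) and 34 mm tall, above it a grip 34 mm wide and 48 mm tall; a brass bushing shows on its front and back. Origin: centre of its underside; z up; at the start parallel to the plate. It stands on the slot floor, 20 mm below the plate's top face: 62 mm stick out.
- block_grip (a point): The point on the block's axis 62 mm above its underside, in the middle of the upper grip where fingers can take it across its 20 mm thickness (or its 34 mm width). Axes as the block's.
- nest_plate: Dark steel plate, 90 mm (its x) by 130 mm (its y, to the robot's left) by 24 mm thick, about 2.2 kg, with a slot in the middle. It rests on the sub-plate and can move straight up only; its top face is 30 mm above the bench. A straight pull on the block lifts it. Origin: centre of its underside.
- sub_plate: Fixed aluminium plate under the nest plate, 100 x 150 x 6 mm, with two upright dowels for the nest plate. Origin: centre of its underside, on the bench; axes as the nest plate's.
- slot_mouth (a point): Centre of the slot at the plate's top face; axes as the plate's (x away from the robot, y left along the slot, z up); yaw up to 0.45 rad. The slot is 62 mm long (y), 20 mm deep: the 50 mm foot has 6 mm of play at each end and can lean 0.15 rad either way.
- cheek_front: White sprung cheek at the front of the slot, 13 mm tall, top 3 mm below the plate's top face; one like it is at the back. They squeeze the foot with about 27 N each. While the block is being leaned to and fro along y it slides up easily, about 2 mm for each sweep of 0.25 rad. Origin: middle of its lower inner edge.
- pipe_tee: Black plastic pipe tee, 69 x 92 x 46 mm, lying flat on the bench; a bystander. Origin: centre of its underside.
- grey_tee: Grey plastic pipe tee, 67 x 92 x 42 mm, lying flat on the bench; a bystander. Origin: centre of its underside.
- tin: Open grey metal tin, 64 mm across, 50 mm tall, standing on the bench; a bystander. Origin: centre of its underside.
There are look-alikes about, which are no part of the job. What is shaped like the locating_block but green or pink is not meant.

How it is judged:
By the outcome, as a careful person would: the job done as asked, in the order asked, and still so for the second after the job is handed in, while the arm keeps its last pose, push and grip.
It also fails if it takes over 42 s, if anything falls off the work surface, if the arm or the gripper's body presses on something with over 40 N, if the wrist force passes 120 N, or if a joint passes its speed limit or range.

ROBOT

A 7-joint arm with a two-finger parallel gripper is mounted at the origin on a cart in front of the work surface, level with it; the furniture and walls round the work are solid. World frame = base frame: x ahead of the robot, y to its left, z up, the work surface at z = 0. Lengths are in m, angles in rad, forces in N, time in s.
With the tool pointing down it reaches from about 0.4 to 0.85 m from the base axis. Payload 10.4 kg.
Tool frame: the origin (TCP) lies between the finger pads; the fingertips stand 11 mm ahead of it and the grasp point (between the pads) lies 8 mm behind it; x points along the fingers, y is the direction in which the jaws open and shut, and the axes are right-handed (so a half turn about x gives the same grasp; the last joint's range is limited). The gripper opens to 87 mm and grips with 3 to 60 N. Pads are 19 mm wide; open, the fingers measure 117 mm over their backs; the gripper's body (75 mm by 190 mm) begins 51 mm behind the grasp point.
Start: joints at [1.212, 0.332, -0.065, 1.46, 0.022, 1.35, -0.088], TCP at [0.206, -0.59, 0.234] pointing down, gripper open.
Joint ranges: [-2.6, 2.6], [-0.5, 2.12], [-1.47, 1.34], [0.16, 2.42], [-1.27, 4.41], [0.06, 2.06], [-2.6, 2.6]. Speed limits (rad/s): [2.22, 2.22, 2.79, 2.79, 3.14, 3.14, 3.14].

INTERFACE

Orientations are given as a unit quaternion [x, y, z, w].
In Python, from bench import r, cams, ticket gives the robot as it stands. The module is installed in compiled form; this text tells all that it offers.
- The arm moves only by the tool drive_tool, never from a script. Its argument "moves" is text: rows parted by semicolons, each of 5 numbers parted by spaces: the shift along the world's x, y, z in m, then the turn about the world's z in degrees, then the closure, from 0 (fully open) to 1 (shut). In form: x y z twist grip; .... A call has 1 to 20 rows; each row shifts and turns the commanded pose from where the row before left it; what a row does not reach is not made up. A row lasts 1/8 s, in which the tool goes at most 62.5 mm and 10.7 degrees, less where a joint would pass 70% of its speed; a pose out of reach is approached as far as the arm can. A call is refused whole if a number of a shift passes 0.0625 or a number of a turn 10.7, either way. A call with a gripper value outside its range is refused whole. The fingers move at their own pace and stop on an object; "newtons" is the grip in N (left out, the last holds). Time passes only in rows, so rows that do not move let the fingers close. It gives the time, the measured TCP pose, the force and the opening at its end, in the units of the state.
- r.read_state(): the state, without advancing time (a new reading comes with each control period).
- cams.camera(name): name is "scene" or "top" or "wrist"; returns a dict with "color" (400x640x3 uint8, red, green, blue), "fx", "fy", "cx", "cy" (pixels), "extrinsics" (4x4, takes a point from camera to world coordinates). Camera axes: x right, y down, z forward; pixel columns grow to the right and rows downward; lengths in m; the calibration is good to about 2 mm. A picture is of the moment at which its call begins. There is no depth.
- ticket.close_job(): hands the job in, once; it reports no verdict.
The state is a dict: "time": time; "joint_positions": joint angles; "joint_vel": joint speeds; "joint_torque": joint torques, N m; "ee_pos": TCP position; "eef_rot": TCP orientation; "ft_force": force on the tool from outside, world axes, zero at the start; "torque": the same for the moment, N m; "width": finger opening in m.
Only numpy, scipy, OpenCV 4.12 (cv2) and the standard library are available. Lean on these libraries where they do the work, as an engineer would, in place of code of your own. Each camera call takes 0.05 s, during which the arm holds its last target.

## Working session

There is one attempt and no reset: what is moved stays moved. The work goes in short steps, Python scripts to look and compute and a tool call to move; the robot and the scene stay as the last step left them, time stands still between calls to the robot, and variables do not carry over. Pictures are saved under pics/ and viewed, and the job is handed in when it is done.

Besides the shell and the picture viewer there is one more tool, called after "Emit:" in YAML: its name, and indented under it one key for each argument. drive_tool: Moves the arm, as the interface text tells. Its arguments: {"type":"object","properties":{"moves":{"type":"string"},"newtons":{"type":"number"}},"required":["moves"]}

```bash
mkdir -p pics; ls; python3 - <<'E'
from bench import r,cams,ticket
import cv2
s=r.read_state()
for k,v in s.items(): print(k,v)
for n in ["scene","top","wrist"]:
    c=cams.camera(n)
    print(n,c["fx"],c["fy"],c["cx"],c["cy"],c["extrinsics"])
    cv2.imwrite(f"pics/a_{n}.png",c["color"][:,:,::-1])
E
```

```text
pics
time 0.0
joint_positions [ 1.21237301  0.33285986 -0.06471177  1.46093555  0.02159622  1.34987831
 -0.08851935]
joint_vel [-0.00046396  0.0018452  -0.00032648 -0.00119377  0.00045593 -0.00137849
 -0.00028105]
joint_torque [ 4.31064445e-04 -6.23259044e+01  2.50579894e-02 -3.89903212e+01
 -6.12927787e-02  3.97584925e-02  2.03577151e-04]
ee_pos [ 0.20585059 -0.5897432   0.2327642 ]
eef_rot [-0.69705974 -0.11865773  0.69726249 -0.11769912]
ft_force [-1.09649479 -0.24572686  0.07853182]
torque [-0.04467967  0.02735529  0.02636418]
width 0.08713922464301031
scene 408.74363970951794 408.74363970951794 318.0112936575813 199.50095355774152 [[-0.69275607 -0.38638574  0.60892947 -0.22982045]
 [-0.72099317  0.35226716 -0.59672163  0.61667887]
 [ 0.01605887 -0.85241651 -0.52261669  0.70027605]
 [ 0.          0.          0.          1.        ]]
top 399.94895235371996 399.94895235371996 315.27358929252034 207.14988342762715 [[-0.02340866 -0.99276664  0.1177558   0.33742838]
 [-0.999516    0.02565483  0.01759509 -0.11806636]
 [-0.02048883 -0.11728692 -0.99288669  1.22014746]
 [ 0.          0.          0.          1.        ]]
wrist 308.8405992323157 308.8405992323157 315.7516994602594 202.44098470017917 [[ 0.32924201 -0.91546055 -0.23136913  0.26807604]
 [-0.94424402 -0.3196487  -0.07891725 -0.56848158]
 [-0.00171121  0.2444518  -0.96965994  0.38349793]
 [ 0.          0.          0.          1.        ]]
```

View pics/a_scene.png

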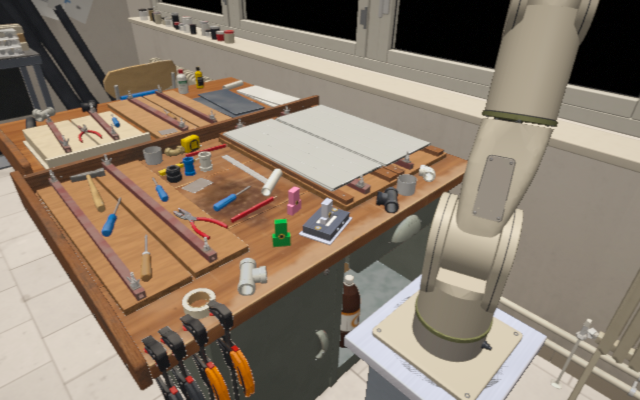

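View pics/a_top.png

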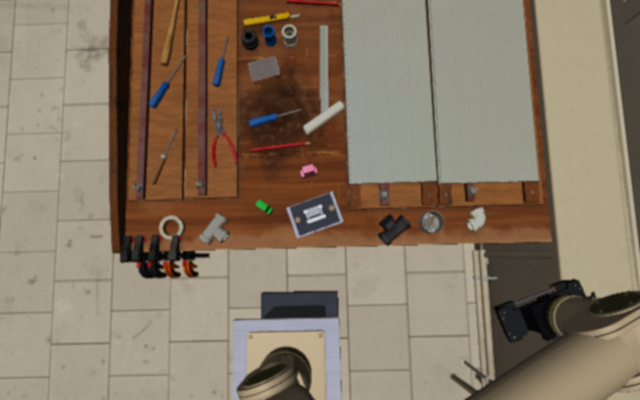

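```bash
cat > h.py <<'E'
import numpy as np,cv2
from bench import r,cams,ticket
from scipy.spatial.transform import Rotation as R
def ray(c,u,v,z):
    E=c["extrinsics"]; d=E[:3,:3]@np.array([(u-c["cx"])/c["fx"],(v-c["cy"])/c["fy"],1]); o=E[:3,3]
    return o+d*(z-o[2])/d[2]
def proj(c,p):
    E=c["extrinsics"]; q=E[:3,:3].T@(np.array(p)-E[:3,3]); return q[:2]/q[2]*[c["fx"],c["fy"]]+[c["cx"],c["cy"]]
def crop(c,u0,v0,w,h,k,fn):
    im=c["color"][v0:v0+h,u0:u0+w,::-1]; cv2.imwrite(fn,cv2.resize(im,None,fx=k,fy=k,interpolation=cv2.INTER_CUBIC))
E
python3 - <<'E'
from h import *
c=cams.camera("top"); crop(c,270,180,90,66,8,"pics/b_top.png")
d=cams.camera("scene"); crop(d,290,180,80,70,8,"pics/b_scene.png")
for p in [(315,214)]: print(ray(c,*p,0.03))
print(R.from_quat(r.read_state()["eef_rot"]).as_matrix())
E
```

```text
[ 0.45797444 -0.0956743   0.03      ]
[[-2.00636546e-04  3.29534672e-01 -9.44143453e-01]
 [ 4.91050678e-04 -9.44143326e-01 -3.29534732e-01]
 [-9.99999859e-01 -5.29738993e-04  2.76114318e-05]]
```

View pics/b_top.png

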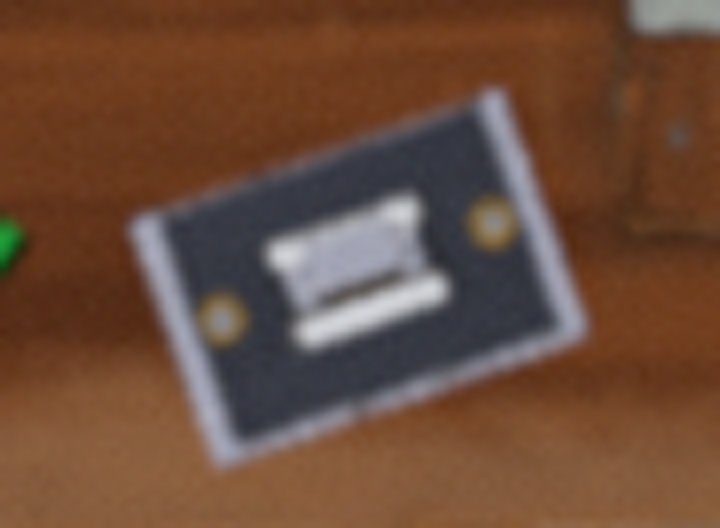

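View pics/b_scene.png

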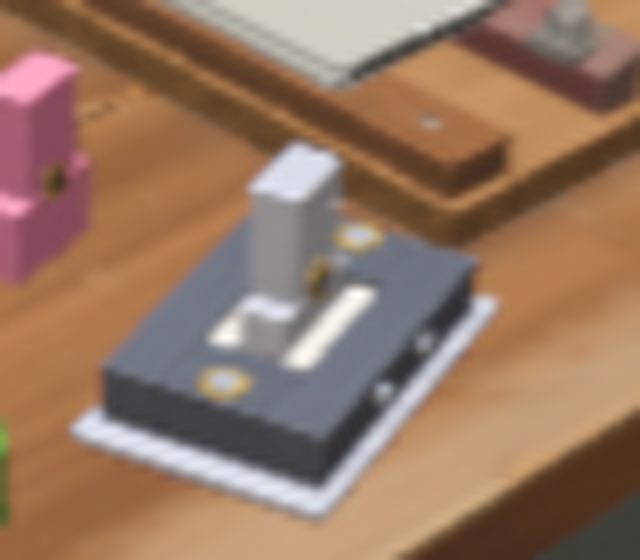

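```bash
python3 - <<'E'
from h import *
c=cams.camera("top")
f=lambda u,v,z: ray(c,(u+.5)/8-.5+270,(v+.5)/8-.5+180,z)
P=[f(*p,.03) for p in [(160,215),(478,103),(558,328),(236,440)]]
for p in P: print(p)
print("c",sum(P)/4, [np.linalg.norm(P[i]-P[i-1]) for i in range(4)])
def yaw(a,b): d=a-b; return np.arctan2(-d[0],d[1])
print(yaw(P[0],P[1]),yaw(P[3],P[2]))
D=[f(223,318,.032),f(492,222,.032)]; print(D,(D[0]+D[1])/2,yaw(*D))
Q=[f(*p,.0) for p in [(130,225),(497,88),(588,338),(220,468)]]
print("sub",[ (f(*p,.006)) for p in [(130,225),(497,88),(588,338),(220,468)]], sum(Q)/4,yaw(Q[0],Q[1]),yaw(Q[3],Q[2]))
T=[f(*p,.092) for p in [(298,252),(410,215),(425,262),(313,300)]]
print("blocktop",T,sum(T)/4,yaw(T[0],T[1]))
print([proj(c,(0,0,0))])
E
```

```text
[ 0.48272595 -0.01985884  0.03      ]
[ 0.5220378 -0.1402423  0.03     ]
[ 0.43646975 -0.16769749  0.03      ]
[ 0.39771564 -0.04682286  0.03      ]
c [ 0.45973728 -0.09365537  0.03      ] [np.float64(0.0891841420738488), np.float64(0.12663964505292427), np.float64(0.0898647781979072), np.float64(0.12693524359800856)]
0.31563786408818156 0.3102598553821071
[array([ 0.44318095, -0.04293786,  0.032     ]), array([ 0.47663303, -0.14419405,  0.032     ])] [ 0.45990699 -0.09356595  0.032     ] 0.31908179582541313
sub [array([ 0.48209923, -0.00632216,  0.006     ]), array([ 0.53138593, -0.14813455,  0.006     ]), array([ 0.4343711 , -0.17996693,  0.006     ]), array([ 0.38847903, -0.03911858,  0.006     ])] [ 0.45968501 -0.09326359  0.        ] 0.3344892932130096 0.314978882768341
blocktop [array([ 0.460665  , -0.07379517,  0.092     ]), array([ 0.47285667, -0.11385461,  0.092     ]), array([ 0.45594635, -0.11874898,  0.092     ]), array([ 0.44343227, -0.07875196,  0.092     ])] [ 0.45822507 -0.09628768  0.092     ] 0.2954330610816351
[array([286.27396666, 371.08168724])]
```

Emit:
drive_tool:
  moves: "0.016 0.031 0 5.5 0;0.016 0.031 0 5.5 0;0.016 0.031 0 5.5 0;0.016 0.031 0 5.5 0;0.016 0.031 0 5.5 0;0.016 0.031 0 5.5 0;0.016 0.031 0 5.5 0;0.016 0.031 0 5.5 0;0.016 0.031 0 5.5 0;0.016 0.031 0 5.5 0;0.016 0.031 0 5.5 0;0.016 0.031 0 5.5 0;0.016 0.031 0 5.5 0;0.016 0.031 0 5.5 0;0.016 0.031 0 5.5 0;0 0 0 5.5 0;0 0 0 0 0"
  newtons: 15

```text
time: 2.42
ee_pos: [0.4463, -0.124, 0.2335]
eef_rot: [0.419, 0.57, -0.419, 0.57]
ft_force: [-0.2, -0.9, -0.0]
width: 0.0871
```

```bash
python3 - <<'E'
from h import *
s=r.read_state(); print(s["time"],s["ee_pos"],s["joint_positions"],s["ft_force"]);M=R.from_quat(s["eef_rot"]).as_matrix();print(M, np.degrees(np.arctan2(M[1,1],M[0,1])))
c=cams.camera("wrist"); cv2.imwrite("pics/c_wrist.png",c["color"][:,:,::-1])
y=.315
X=np.array([np.cos(y),np.sin(y),0]);Y=np.array([-np.sin(y),np.cos(y),0]);o=np.array([.46,-.0936,0])
for n,(a,b,z) in dict(cen=(0,0,.03),p1=(.045,.065,.03),p2=(.045,-.065,.03),p3=(-.045,-.065,.03),p4=(-.045,.065,.03),b1=(.01,.017,.092),b2=(.01,-.017,.092),b3=(-.01,-.017,.092),b4=(-.01,.017,.092)).items(): print(n,proj(c,o+a*X+b*Y+[0,0,z]))
E
```

```text
2.425 [ 0.44625065 -0.1239666   0.23348268] [ 0.76157905  0.00382006 -0.58284764  1.84116694  0.00199951  1.29737813
  0.4816484 ] [-0.17918828 -0.90813707 -0.03397059]
[[-1.07487310e-04  9.54310112e-01  2.98818003e-01]
 [ 1.99628425e-04  2.98818019e-01 -9.54310092e-01]
 [-9.99999974e-01 -4.29236575e-05 -2.22626569e-04]] 17.386624444893027
cen [335.80077075 162.0960579 ]
p1 [377.21521583 102.03561365]
p2 [373.25666102 216.15048081]
p3 [297.96171875 216.97136214]
p4 [294.89726458 103.06621223]
b1 [350.62111558 151.43719798]
b2 [350.07311577 187.10227052]
b3 [329.30182252 187.33735698]
b4 [329.25807345 151.68978781]
```

View pics/c_wrist.png

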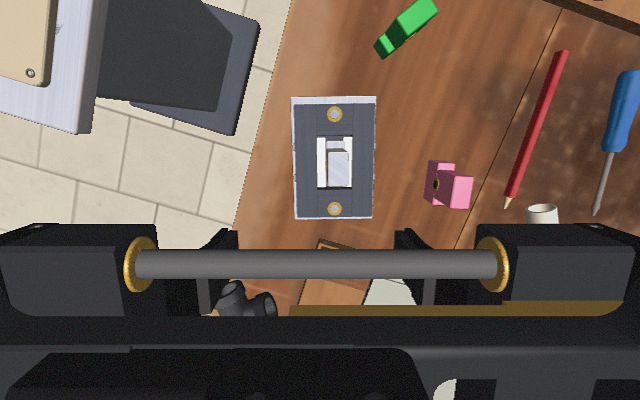

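```bash
python3 - <<'E'
from h import *
c=cams.camera("wrist"); crop(c,285,90,100,135,5,"pics/d.png")
E
```

```text
(no output)
```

View pics/d.png

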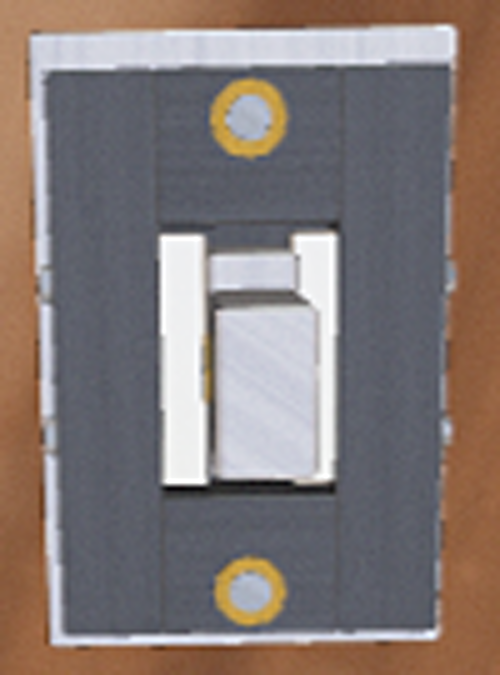

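```bash
python3 - <<'E'
from h import *
c=cams.camera("wrist")
f=lambda u,v,z: ray(c,(u+.5)/5-.5+285,(v+.5)/5-.5+90,z)
def an(pts,z):
    P=[f(*p,z) for p in pts]; d=P[0]-P[3]+P[1]-P[2]
    print(sum(P)/4, np.arctan2(-d[0],d[1]),[np.linalg.norm(P[i]-P[i-1]) for i in range(4)])
an([(45,72),(448,66),(436,632),(62,634)],.03)
an([(216,306),(311,304),(318,478),(217,480)],.092)
A,B=f(249,118,.031),f(250,592,.031);d=A-B;print((A+B)/2,np.arctan2(-d[0],d[1]))
E
```

```text
[ 0.45809653 -0.09535052  0.03      ] 0.31825757778341024 [np.float64(0.12832190442061758), np.float64(0.08818193564426476), np.float64(0.12904869314100328), np.float64(0.0893910471483908)]
[ 0.45751433 -0.09389534  0.092     ] 0.3393950551733367 [np.float64(0.03312599349518821), np.float64(0.01777571982457881), np.float64(0.03316754258027778), np.float64(0.019422782167740738)]
[ 0.45842677 -0.09521095  0.031     ] 0.31610511470108843
```

Emit:
drive_tool:
  moves: "0.006 0.015 0 0.8 0;0.0062 0.0148 0 0 0;0 0 -0.025 0 0;0 0 -0.025 0 0;0 0 -0.025 0 0;0 0 -0.025 0 0;0 0 -0.025 0 0;0 0 -0.0225 0 0;0 0 -0.02 0 0;0 0 0 0 0"
  newtons: 15

```text
time: 3.82
ee_pos: [0.4575, -0.0942, 0.0651]
eef_rot: [0.415, 0.573, -0.415, 0.571]
ft_force: [0.3, 0.6, 0.4]
width: 0.0871
```

```bash
python3 - <<'E'
from h import *
s=r.read_state(); M=R.from_quat(s["eef_rot"]).as_matrix();print(np.degrees(np.arctan2(M[1,1],M[0,1])))
c=cams.camera("wrist"); cv2.imwrite("pics/e_wrist.png",c["color"][:,:,::-1])
c=cams.camera("scene"); crop(c,260,150,130,100,6,"pics/e_scene.png")
E
```

```text
18.07067532016565
```

View pics/e_wrist.png

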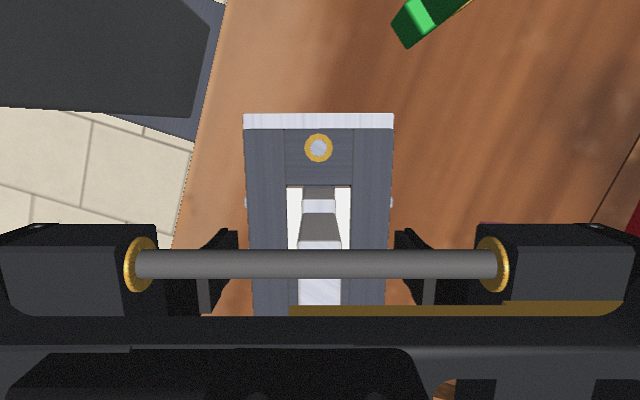

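View pics/e_scene.png

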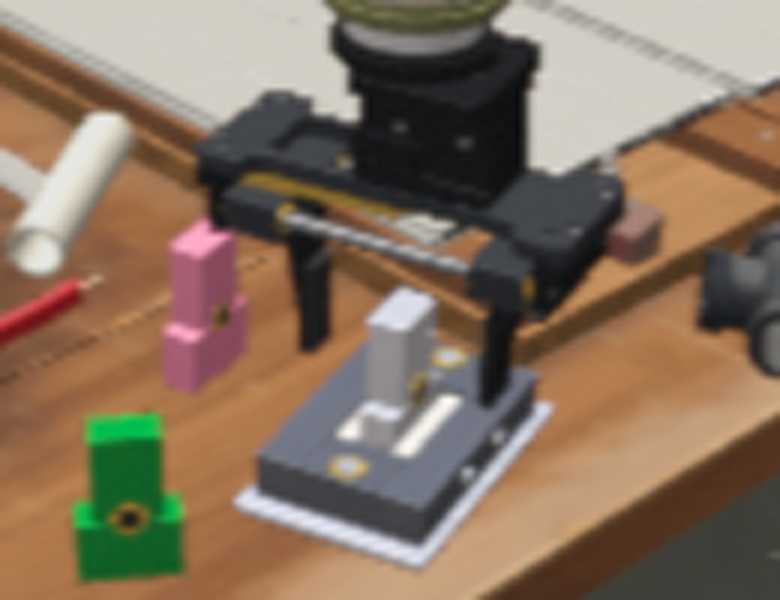

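Emit:
drive_tool:
  moves: "0 0 0 0 1;0 0 0 0 1;0 0 0 0 1;0 0 0 0 1;0 0 0 0 1;0 0 0 0 1"
  newtons: 22

```text
time: 4.68
ee_pos: [0.4582, -0.0953, 0.0661]
eef_rot: [0.415, 0.572, -0.415, 0.572]
ft_force: [-0.5, 0.9, 0.3]
width: 0.0352
```

Emit:
drive_tool:
  moves: "0 0 0 0 1;0 0 0 0 1;0 0 0 0 1;0 0 0 0 1"

```text
time: 5.18
ee_pos: [0.4586, -0.0952, 0.0662]
eef_rot: [0.416, 0.572, -0.415, 0.573]
ft_force: [5.3, 0.7, -4.1]
width: 0.0196
```

Emit:
drive_tool:
  moves: "-0.0006 0.0019 0.0005 0 1;-0.0006 0.0019 0.0005 0 1;-0.0006 0.0019 0.0005 0 1;-0.0007 0.0019 0.0005 0 1;0 0 0 0 1"

```text
time: 5.8
ee_pos: [0.4565, -0.0902, 0.0681]
eef_rot: [0.416, 0.571, -0.416, 0.573]
ft_force: [8.3, -8.7, -10.4]
width: 0.0201
```

```bash
python3 - <<'E'
from h import *
s=r.read_state();print(s["ft_force"],s["torque"],s["ee_pos"])
c=cams.camera("scene"); crop(c,280,165,90,85,7,"pics/f_scene.png")
c=cams.camera("wrist"); cv2.imwrite("pics/f_wrist.png",c["color"][:,:,::-1])
E
```

```text
[  8.30362557  -8.67757436 -10.40174157] [-2.12101011 -2.22621916  0.05992007] [ 0.45650367 -0.09015346  0.06812686]
```

View pics/f_scene.png

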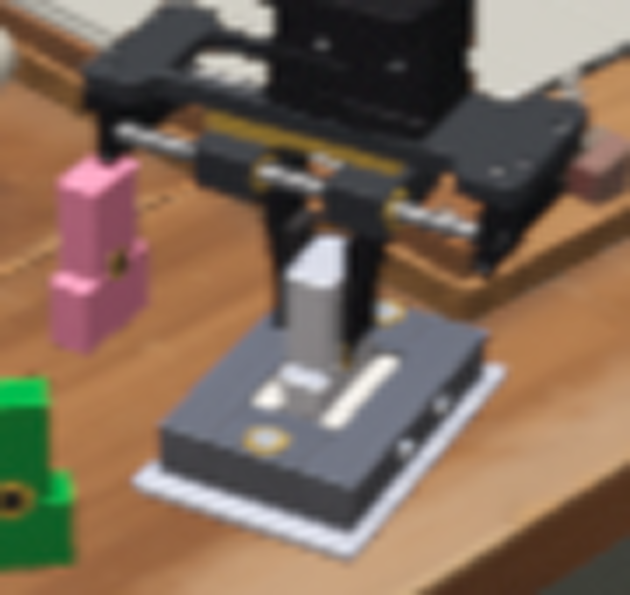

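View pics/f_wrist.png

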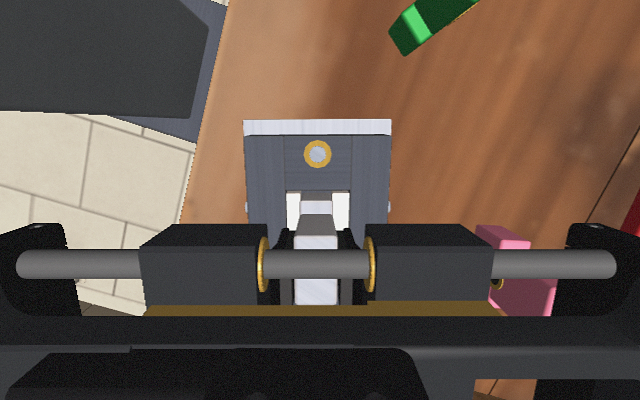

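Emit:
drive_tool:
  moves: "-0.0006 0.0019 0 0 1;-0.0006 0.0019 0 0 1;0 0 0 0 1"

```text
time: 6.28
ee_pos: [0.4557, -0.0873, 0.0688]
eef_rot: [0.416, 0.57, -0.417, 0.574]
ft_force: [7.4, -13.0, -4.7]
width: 0.0199
```

```bash
cat > lk.py <<'E'
from h import *
import sys
s=r.read_state();y=.317;d=s["ee_pos"]-np.array([.4586,-.0952,.0662])
print("lat %.1f mm, x %.1f, z %.1f"%(1e3*(-np.sin(y)*d[0]+np.cos(y)*d[1]),1e3*(np.cos(y)*d[0]+np.sin(y)*d[1]),1e3*d[2]),s["ft_force"],s["width"])
a=cams.camera("scene"); b=cams.camera("wrist")
i1=cv2.resize(a["color"][180:245,290:360],None,fx=7,fy=7,interpolation=2)[:455]
i2=cv2.resize(b["color"][110:320,235:400],None,fx=2,fy=2,interpolation=2)[:455]
i2=cv2.copyMakeBorder(i2,0,max(0,455-i2.shape[0]),0,0,0)
cv2.imwrite(f"pics/{sys.argv[1]}.png",np.hstack([i1,i2[:455]])[:,:,::-1])
E
python3 lk.py g
```

```text
lat 8.4 mm, x -0.3, z 2.6 [  7.43022681 -12.98041276  -4.72976549] 0.0198577764725687
```

View pics/g.png

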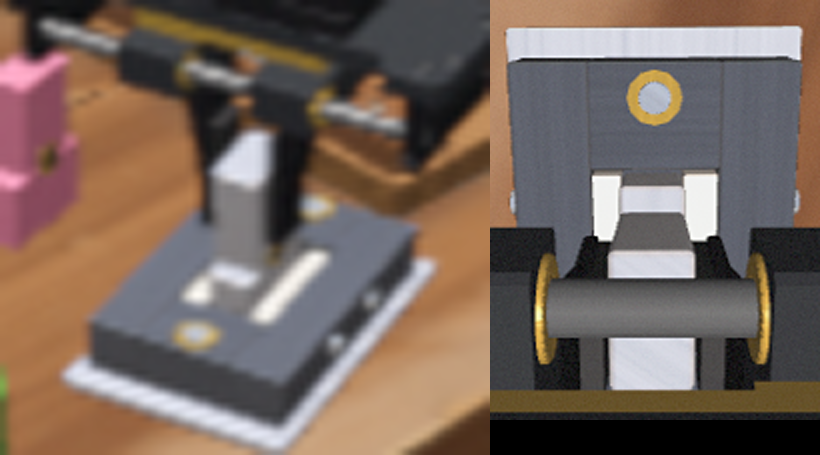

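```bash
cat > fit.py <<'E'
from h import *
from scipy.optimize import least_squares
def fit(slot,foot,junc,top):
    c=cams.camera("wrist"); y=.317
    X=np.array([np.cos(y),np.sin(y),0]);Y=np.array([-np.sin(y),np.cos(y),0]);o=np.array([.4588,-.0944,0])
    def row(l,z): return proj(c,o+Y*l+[0,0,z])[1]
    b0=slot-row(.031,.03)
    def blk(p,yy,zz):
        s,t,h=p; return row(s+yy*np.cos(t)-zz*np.sin(t)*-1*-1*(-1), .01+h+zz*np.cos(t)+(-yy)*np.sin(t)*-1*-1) if 0 else row(s+yy*np.cos(t)+zz*np.sin(t), .01+h+zz*np.cos(t)-yy*np.sin(t))
    # t>0 leans left
    for h in (0,.002,.004,.008,.012,.016,.02,.024):
        q=least_squares(lambda p:[blk((p[0],p[1],h),a,z)+b0-m for a,z,m in [(.025,.034,foot),(.017,.034,junc),(.017,.082,top)]],[0,0])
        print("h",h,"s %.1f mm lean %.3f res"%(q.x[0]*1e3,q.x[1]),np.round(q.fun,2),"grip lat %.1f"%(1e3*(q.x[0]+.062*np.sin(q.x[1]))),"bias %.2f"%b0)
E
python3 - <<'E'
from fit import *
fit(110+171/2,110+187/2,110+213/2,110+250/2)
E
```

```text
h 0 s -0.3 mm lean 0.122 res [-0.12  0.12  0.  ] grip lat 7.2 bias 0.83
h 0.002 s 0.1 mm lean 0.125 res [-0.19  0.19  0.  ] grip lat 7.9 bias 0.83
h 0.004 s 0.5 mm lean 0.129 res [-0.27  0.27 -0.  ] grip lat 8.5 bias 0.83
h 0.008 s 1.4 mm lean 0.136 res [-0.42  0.43 -0.  ] grip lat 9.8 bias 0.83
h 0.012 s 2.2 mm lean 0.143 res [-0.59  0.6  -0.  ] grip lat 11.0 bias 0.83
h 0.016 s 3.1 mm lean 0.150 res [-0.76  0.78 -0.  ] grip lat 12.3 bias 0.83
h 0.02 s 3.9 mm lean 0.157 res [-0.94  0.96 -0.01] grip lat 13.6 bias 0.83
h 0.024 s 4.8 mm lean 0.163 res [-1.12  1.15 -0.01] grip lat 14.9 bias 0.83
```

Emit:
drive_tool:
  moves: "0.0007 -0.0023 0.0003 0 1;0.0008 -0.0023 0.0003 0 1;0.0007 -0.0023 0.0003 0 1;0.0008 -0.0023 0.0003 0 1;0.0007 -0.0023 0.0003 0 1;0.0008 -0.0023 0.0003 0 1;0.0007 -0.0023 0.0003 0 1;0.0008 -0.0023 0.0003 0 1;0.0007 -0.0023 0.0003 0 1;0.0008 -0.0023 0.0003 0 1"

```text
time: 7.68
ee_pos: [0.4609, -0.1031, 0.0699]
eef_rot: [0.415, 0.575, -0.414, 0.571]
ft_force: [2.4, 13.2, -8.8]
width: 0.0199
```

```bash
python3 lk.py g2
```

```text
lat -8.2 mm, x -0.3, z 3.7 [ 2.42768336 13.23505736 -8.77843847] 0.019912732249439628
```

View pics/g2.png

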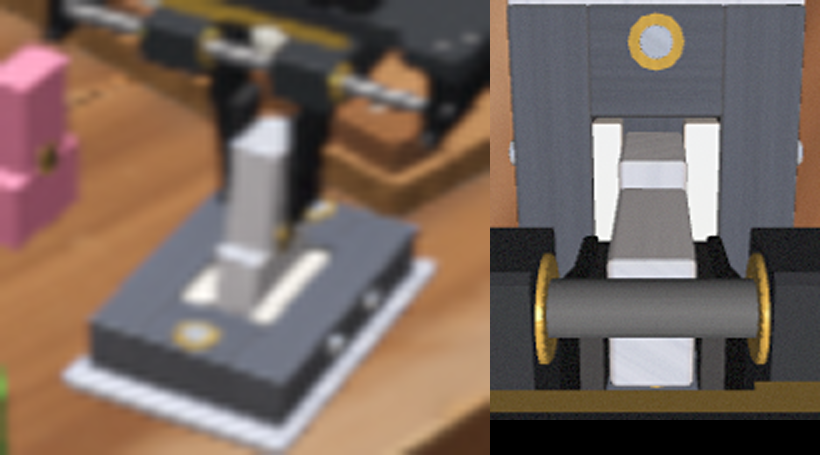

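Emit:
drive_tool:
  moves: "-0.0007 0.0023 0.0003 0 1;-0.0008 0.0023 0.0003 0 1;-0.0007 0.0023 0.0003 0 1;-0.0008 0.0023 0.0003 0 1;-0.0007 0.0023 0.0003 0 1;-0.0008 0.0023 0.0003 0 1;-0.0007 0.0023 0.0003 0 1;-0.0008 0.0023 0.0002 0 1;-0.0007 0.0023 0.0001 0 1;-0.0008 0.0023 0 0 1"

```text
time: 9.02
ee_pos: [0.4554, -0.0862, 0.0738]
eef_rot: [0.416, 0.571, -0.416, 0.573]
ft_force: [7.9, -9.1, -5.4]
width: 0.0198
```

```bash
python3 lk.py g3
```

```text
lat 9.5 mm, x -0.3, z 7.6 [ 7.94758378 -9.11390587 -5.36961863] 0.019789803929096846
```

View pics/g3.png

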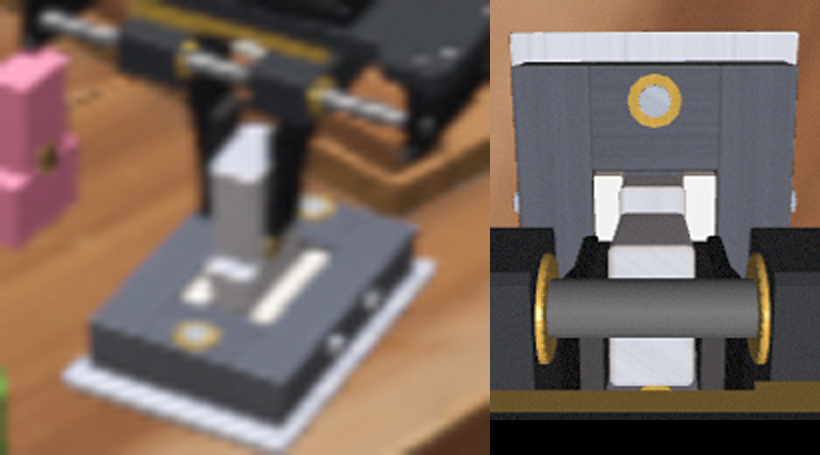

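Emit:
drive_tool:
  moves: "0.0007 -0.0023 0.0003 0 1;0.0008 -0.0023 0.0003 0 1;0.0007 -0.0023 0.0003 0 1;0.0008 -0.0023 0.0003 0 1;0.0007 -0.0023 0.0003 0 1;0.0008 -0.0023 0.0003 0 1;0.0007 -0.0023 0.0003 0 1;0.0008 -0.0023 0.0002 0 1;0.0007 -0.0023 0.0001 0 1;0.0008 -0.0023 0 0 1"

```text
time: 10.38
ee_pos: [0.461, -0.1034, 0.0749]
eef_rot: [0.415, 0.574, -0.414, 0.571]
ft_force: [1.7, 12.4, -4.3]
width: 0.0203
```

```bash
python3 lk.py g4; python3 - <<'E'
from fit import *
E
```

```text
lat -8.6 mm, x -0.3, z 8.7 [ 1.68233798 12.38039021 -4.30455296] 0.02029302587958338
```

View pics/g4.png

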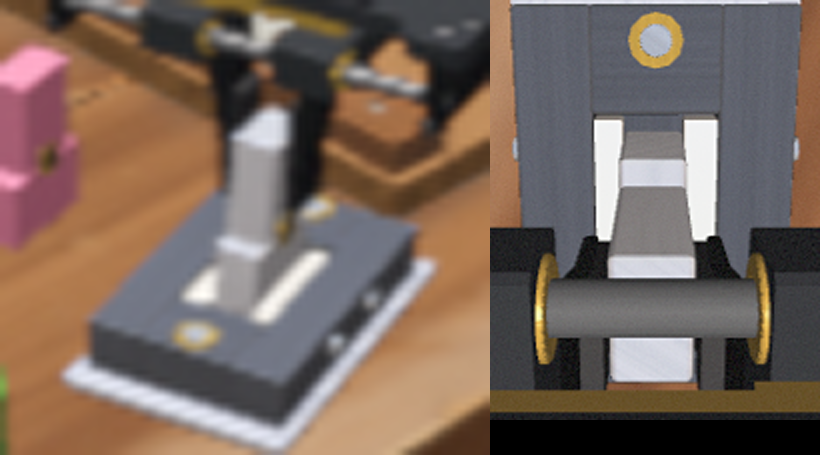

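```bash
python3 - <<'E'
from fit import *
fit(110+114/2,110+160/2,110+187/2,110+255/2)
E
```

```text
h 0 s -2.7 mm lean -0.091 res [ 0.38 -0.37 -0.01] grip lat -8.3 bias 0.46
h 0.002 s -2.5 mm lean -0.085 res [ 0.3  -0.3  -0.01] grip lat -7.7 bias 0.46
h 0.004 s -2.3 mm lean -0.079 res [ 0.22 -0.21 -0.01] grip lat -7.1 bias 0.46
h 0.008 s -1.8 mm lean -0.067 res [ 0.05 -0.05 -0.  ] grip lat -6.0 bias 0.46
h 0.012 s -1.4 mm lean -0.055 res [-0.13  0.12  0.  ] grip lat -4.8 bias 0.46
h 0.016 s -1.0 mm lean -0.043 res [-0.31  0.31  0.01] grip lat -3.7 bias 0.46
h 0.02 s -0.6 mm lean -0.031 res [-0.49  0.49  0.01] grip lat -2.5 bias 0.46
h 0.024 s -0.1 mm lean -0.019 res [-0.69  0.69  0.01] grip lat -1.3 bias 0.46
```

Emit:
drive_tool:
  moves: "-0.0007 0.0023 0.0002 0 1;-0.0008 0.0023 0.0002 0 1;-0.0007 0.0023 0.0002 0 1;-0.0008 0.0023 0.0002 0 1;-0.0007 0.0023 0.0002 0 1;-0.0008 0.0023 0.0002 0 1;-0.0007 0.0023 0.0002 0 1;-0.0008 0.0023 0.0002 0 1;-0.0007 0.0023 0.0002 0 1;-0.0008 0.0023 0.0002 0 1;0.0008 -0.0025 0.0002 0 1;0.0008 -0.0025 0.0002 0 1;0.0008 -0.0025 0.0002 0 1;0.0008 -0.0025 0.0002 0 1;0.0008 -0.0025 0.0002 0 1;0.0008 -0.0025 0.0002 0 1;0.0008 -0.0025 0.0002 0 1;0.0008 -0.0025 0.0002 0 1;0.0008 -0.0025 0.0002 0 1;0.0008 -0.0025 0.0002 0 1"
  newtons: 26

```text
time: 13.02
ee_pos: [0.4614, -0.1052, 0.0787]
eef_rot: [0.415, 0.575, -0.414, 0.571]
ft_force: [2.3, 13.3, -7.5]
width: 0.0197
```

```bash
python3 lk.py g5; python3 - <<'E'
from fit import *
E
```

```text
lat -10.4 mm, x -0.5, z 12.5 [ 2.33248335 13.34803314 -7.53560889] 0.01969003393996257
```

View pics/g5.png

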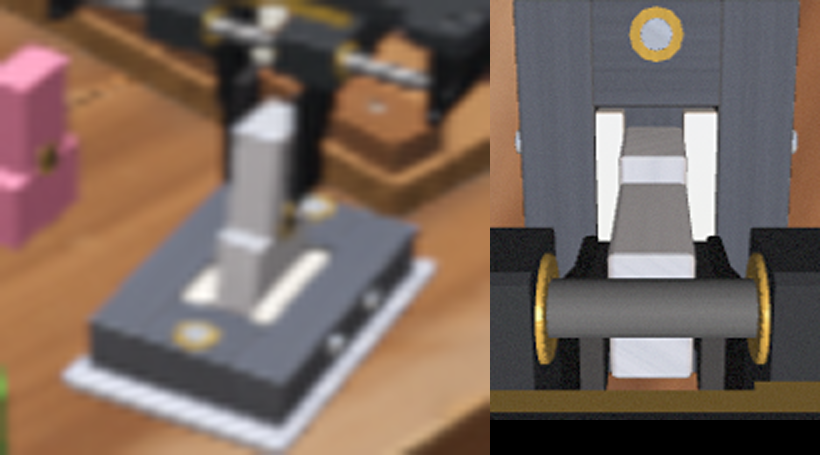

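Emit:
drive_tool:
  moves: "-0.0008 0.0025 0.0002 0 1;-0.0008 0.0025 0.0002 0 1;-0.0008 0.0025 0.0002 0 1;-0.0008 0.0025 0.0002 0 1;-0.0008 0.0025 0.0002 0 1;-0.0008 0.0025 0.0002 0 1;-0.0008 0.0025 0.0002 0 1;-0.0008 0.0025 0.0002 0 1;-0.0008 0.0025 0.0002 0 1;-0.0008 0.0025 0.0002 0 1;0.0008 -0.0025 0.0002 0 1;0.0008 -0.0025 0.0002 0 1;0.0008 -0.0025 0.0002 0 1;0.0008 -0.0025 0.0002 0 1;0.0008 -0.0025 0.0002 0 1;0.0008 -0.0025 0.0002 0 1;0.0008 -0.0025 0.0002 0 1;0.0008 -0.0025 0.0002 0 1;0.0008 -0.0025 0.0002 0 1;0.0008 -0.0025 0.0002 0 1"
  newtons: 30

```text
time: 15.62
ee_pos: [0.4614, -0.1052, 0.0827]
eef_rot: [0.415, 0.575, -0.414, 0.571]
ft_force: [2.2, 11.8, -8.0]
width: 0.0199
```

```bash
python3 lk.py g6; python3 - <<'E'
from fit import *
E
```

```text
lat -10.4 mm, x -0.5, z 16.5 [ 2.21982344 11.83282148 -7.98454573] 0.019948077710486806
```

View pics/g6.png

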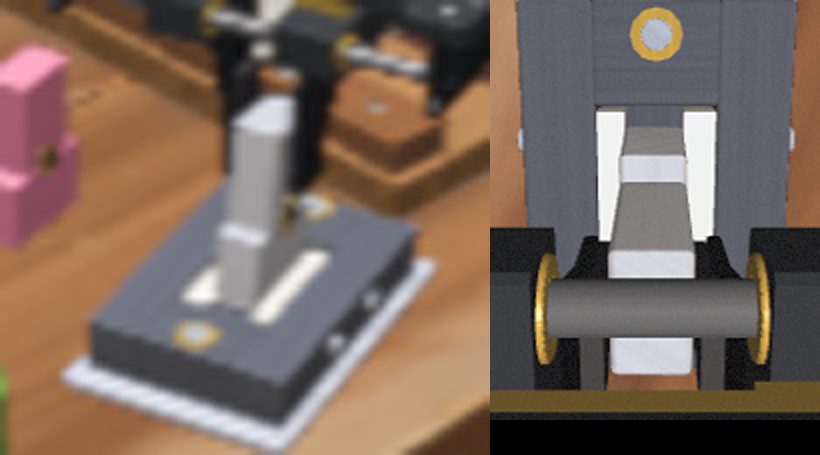

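```bash
cat > fit2.py <<'E'
from h import *
from scipy.optimize import least_squares
from scipy.spatial.transform import Rotation as R
y=.317;X=np.array([np.cos(y),np.sin(y),0]);Y=np.array([-np.sin(y),np.cos(y),0]);o=np.array([.4588,-.0944,0])
def fit2(slot,foot,junc,tl,tr,shift=None):
    c=dict(cams.camera("wrist"))
    E=c["extrinsics"].copy()
    if shift is not None: E[:3,3]+=shift
    c["extrinsics"]=E
    row=lambda l,z: proj(c,o+Y*l+[0,0,z])[1]
    g=lambda v:110+v/2
    b0=g(slot)-row(.031,.03)
    blk=lambda p,a,z: row(p[0]+a*np.cos(p[1])+z*np.sin(p[1]), .01+p[2]+z*np.cos(p[1])-a*np.sin(p[1]))
    q=least_squares(lambda p:[blk(p,a,z)+b0-g(m) for a,z,m in [(.025,.034,foot),(.017,.034,junc),(.017,.082,tl),(-.017,.082,tr)]],[0,0,0.005],x_scale=[.01,.1,.01])
    print("s %.1f mm lean %.3f h %.1f mm"%(q.x[0]*1e3,q.x[1],q.x[2]*1e3),np.round(q.fun,2),"bias %.2f"%b0)
E
python3 - <<'E'
from fit2 import *
now=r.read_state()["ee_pos"]
fit2(106,155,183,251,374)
fit2(107,156,184,252,378,np.array([.4614,-.1052,.0787])-now)
fit2(114,160,187,256,382,np.array([.461,-.1034,.0749])-now)
fit2(172,187,213,245,385,np.array([.4554,-.0862,.0738])-now)
fit2(117,160,187,259,385,np.array([.4609,-.1031,.0699])-now)
fit2(171,187,213,250,388,np.array([.4557,-.0873,.0688])-now)
E
```

```text
s -2.8 mm lean -0.108 h 5.5 mm [ 0.68 -0.72 -0.07  0.1 ] bias 0.68
s -3.1 mm lean -0.096 h 4.2 mm [ 0.58 -0.62 -0.06  0.09] bias 0.06
s -2.5 mm lean -0.093 h 0.6 mm [ 0.35 -0.38 -0.04  0.05] bias -0.02
s -0.7 mm lean 0.126 h -0.6 mm [ 0.08 -0.08 -0.01  0.01] bias 0.79
s -1.4 mm lean -0.104 h -3.0 mm [ 0.32 -0.34 -0.03  0.05] bias -0.05
s -1.4 mm lean 0.102 h -6.2 mm [ 0.11 -0.11 -0.01  0.01] bias 0.35
```

Emit:
drive_tool:
  moves: "-0.0008 0.0025 0.0001 0 1;-0.0008 0.0025 0.0001 0 1;-0.0008 0.0025 0.0002 0 1;-0.0008 0.0025 0.0002 0 1;-0.0008 0.0025 0.0002 0 1;-0.0008 0.0025 0.0002 0 1;-0.0008 0.0025 0.0002 0 1;-0.0008 0.0025 0.0001 0 1;-0.0008 0.0025 0.0001 0 1;-0.0008 0.0025 0.0001 0 1"
  newtons: 30

```text
time: 17.27
ee_pos: [0.4552, -0.0859, 0.0857]
eef_rot: [0.416, 0.571, -0.416, 0.573]
ft_force: [6.4, -7.8, -4.4]
width: 0.0199
```

```bash
python3 lk.py g7; python3 - <<'E'
from fit import *
E
```

```text
lat 9.9 mm, x -0.3, z 19.5 [ 6.38990534 -7.8369773  -4.37824217] 0.019915095028782793
```

View pics/g7.png

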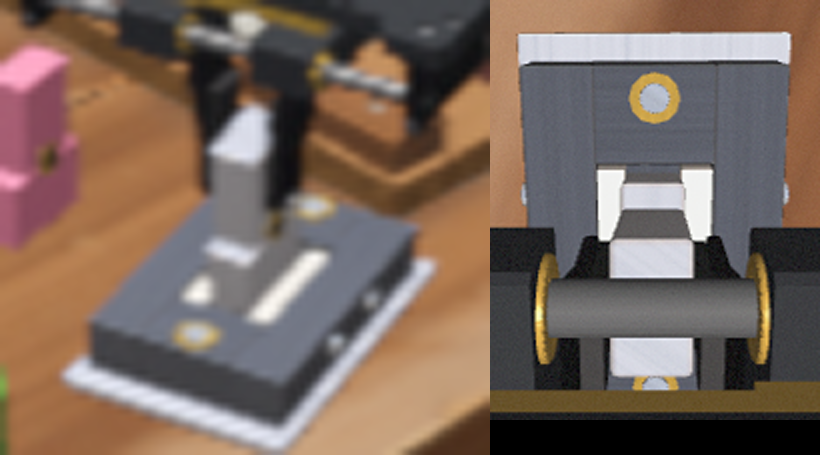

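```bash
python3 - <<'E'
from fit2 import *
fit2(165,184,210,240,377)
E
```

```text
s -0.6 mm lean 0.135 h 8.0 mm [ 0.19 -0.19 -0.02  0.03] bias 0.62
```

Emit:
drive_tool:
  moves: "0.0008 -0.0025 0.0001 0 1;0.0008 -0.0025 0.0001 0 1;0.0008 -0.0025 0.0002 0 1;0.0008 -0.0025 0.0002 0 1;0.0008 -0.0025 0.0002 0 1;0.0008 -0.0025 0.0002 0 1;0.0008 -0.0025 0.0002 0 1;0.0008 -0.0025 0.0001 0 1;0.0008 -0.0025 0.0001 0 1;0.0008 -0.0025 0.0001 0 1"
  newtons: 30

```text
time: 18.68
ee_pos: [0.4616, -0.1056, 0.086]
eef_rot: [0.415, 0.574, -0.414, 0.571]
ft_force: [2.5, 11.1, -4.6]
width: 0.0198
```

```bash
python3 lk.py g8; python3 - <<'E'
from fit import *
E
```

```text
lat -10.8 mm, x -0.4, z 19.8 [ 2.52809302 11.0930823  -4.57767424] 0.01980748561319278
```

View pics/g8.png

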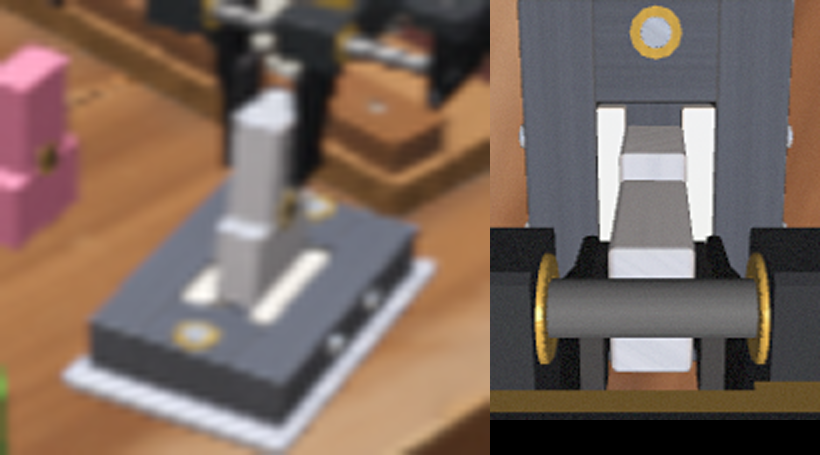

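Emit:
drive_tool:
  moves: "-0.0008 0.0025 0.0002 0 1;-0.0008 0.0025 0.0002 0 1;-0.0008 0.0025 0.0002 0 1;-0.0008 0.0025 0.0002 0 1;-0.0008 0.0025 0.0002 0 1;-0.0008 0.0025 0.0002 0 1;-0.0008 0.0025 0.0002 0 1;-0.0008 0.0025 0.0002 0 1;-0.0008 0.0025 0.0002 0 1"
  newtons: 30

```text
time: 19.9
ee_pos: [0.4565, -0.088, 0.0896]
eef_rot: [0.416, 0.571, -0.416, 0.573]
ft_force: [5.7, -6.8, 4.1]
width: 0.0197
```

```bash
python3 lk.py g9; python3 - <<'E'
from fit import *
E
```

```text
lat 7.5 mm, x 0.3, z 23.4 [ 5.65072561 -6.81564574  4.1057513 ] 0.01973792479280299
```

View pics/g9.png

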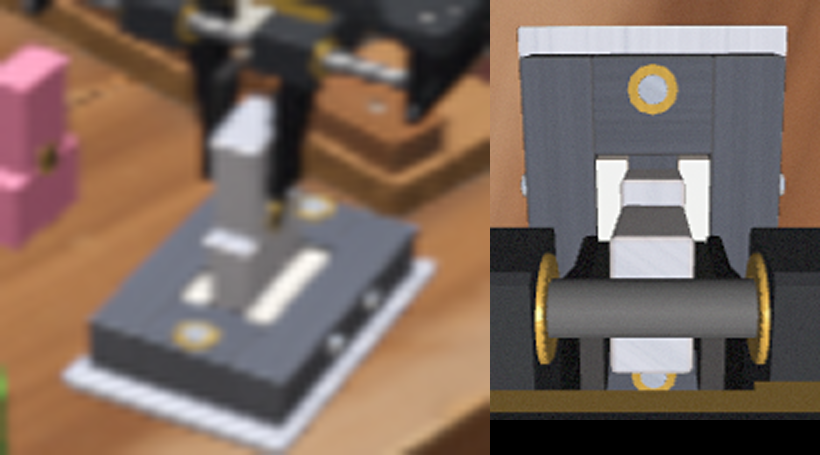

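Emit:
drive_tool:
  moves: "0.0008 -0.0025 0.0001 0 1;0.0008 -0.0025 0.0001 0 1;0.0008 -0.0025 0.0001 0 1;0.0008 -0.0025 0.0001 0 1;0.0008 -0.0025 0.0001 0 1"
  newtons: 30

```text
time: 20.62
ee_pos: [0.4588, -0.0963, 0.0884]
eef_rot: [0.416, 0.574, -0.414, 0.571]
ft_force: [3.2, 10.3, -3.2]
width: 0.0196
```

```bash
python3 - <<'E'
from fit2 import *
fit2(157,180,206,237,372)
E
python3 lk.py g10
```

```text
s -0.8 mm lean 0.076 h 7.8 mm [ 0.16 -0.17 -0.02  0.02] bias 13.24
lat -1.3 mm, x -0.2, z 22.2 [ 2.88875309  9.09770939 -1.69026458] 0.019761530903291677
```

View pics/g10.png

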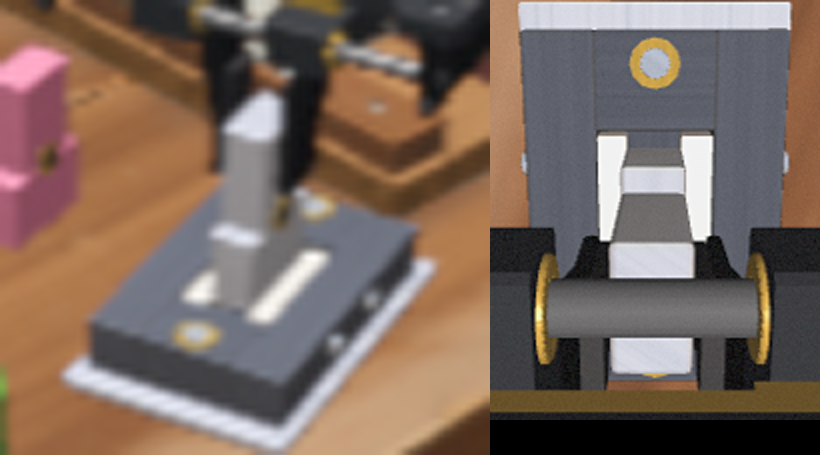

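```bash
python3 - <<'E'
from fit2 import *
now=r.read_state()["ee_pos"]
fit2(131,167,193,242,374)
fit2(157,180,206,237,372,np.array([.4565,-.088,.0896])-now)
fit2(103,152,180,248,371,np.array([.4616,-.1056,.086])-now)
E
```

```text
s -1.7 mm lean 0.011 h 11.0 mm [ 0.14 -0.15 -0.01  0.02] bias 0.48
s -1.2 mm lean 0.113 h 9.9 mm [ 0.23 -0.24 -0.02  0.03] bias 1.15
s -2.4 mm lean -0.108 h 8.7 mm [ 0.67 -0.71 -0.07  0.1 ] bias 0.06
```

Emit:
drive_tool:
  moves: "0.0008 -0.0025 0.0002 0 1;0.0008 -0.0025 0.0002 0 1;-0.0008 0.0025 0.0002 0 1;-0.0008 0.0025 0.0002 0 1;-0.0008 0.0025 0.0002 0 1;-0.0008 0.0025 0.0002 0 1;-0.0008 0.0025 0.0002 0 1;0 0 0 0 1"
  newtons: 30

```text
time: 21.92
ee_pos: [0.4566, -0.0925, 0.0906]
eef_rot: [0.415, 0.572, -0.416, 0.572]
ft_force: [1.7, -5.7, 1.0]
width: 0.0196
```

```bash
python3 lk.py g11
```

```text
lat 3.2 mm, x -1.1, z 24.4 [ 1.66281083 -5.65654888  0.9978136 ] 0.019623303779591164
```

View pics/g11.png

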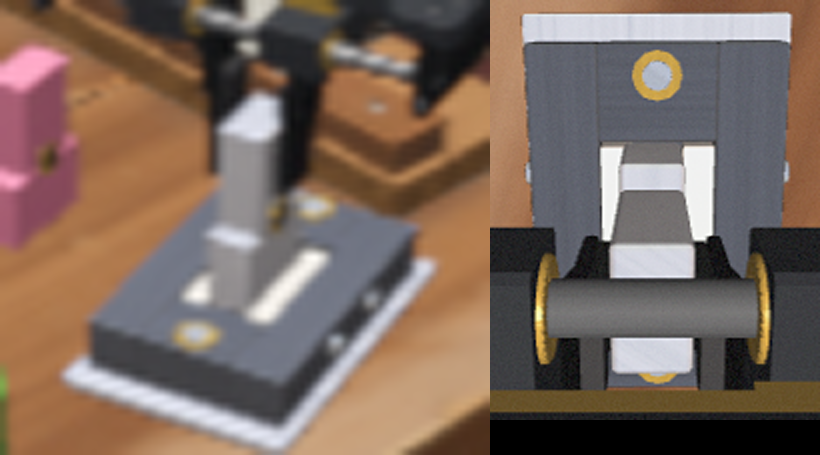

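```bash
python3 - <<'E'
from fit2 import *
fit2(142,164,191,243,374)
c=cams.camera("wrist"); crop(c,275,150,80,90,8,"pics/h1.png")
c=cams.camera("scene"); crop(c,312,190,32,40,15,"pics/h2.png")
a,b=cv2.imread("pics/h1.png"),cv2.imread("pics/h2.png")
a=cv2.resize(a,None,fx=600/720,fy=600/720)[:600];cv2.imwrite("pics/h.png",np.hstack([a,cv2.resize(b,(a.shape[1]*0+240,600)) if 0 else cv2.copyMakeBorder(b,0,max(0,a.shape[0]-b.shape[0]),0,0,0)[:a.shape[0],:260]]))
E
```

```text
s 4.0 mm lean -0.004 h 13.6 mm [ 0.37 -0.39 -0.04  0.05] bias 0.52
```

View pics/h.png

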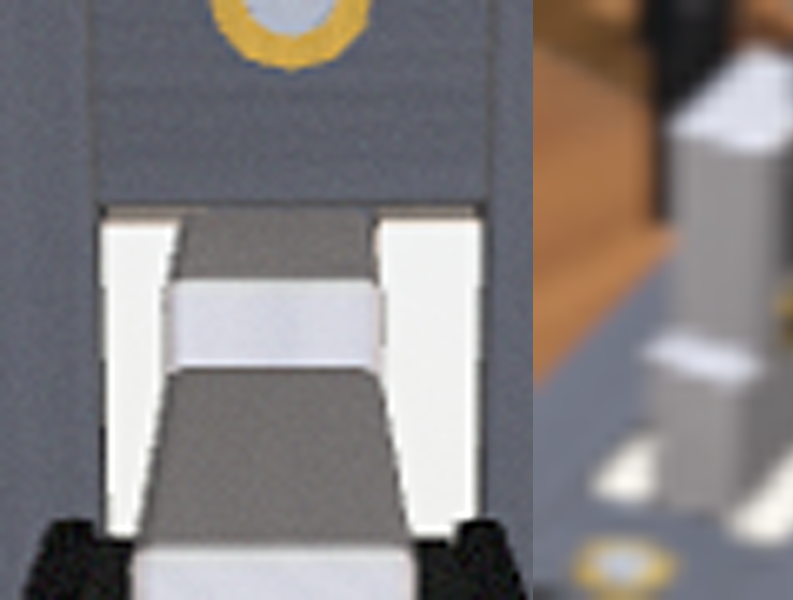

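View pics/h2.png

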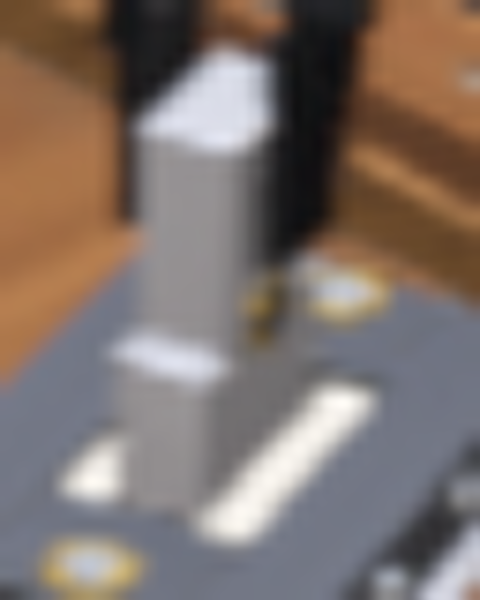

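Emit:
drive_tool:
  moves: "0.0006 -0.0016 0.0003 0 1;0.0005 -0.0015 0.0005 0 1;0.0005 -0.0015 0.001 0 1;0.0001 -0.0005 0.001 0 1;0 0 0.001 0 1;0 0 0 0 1"
  newtons: 30

```text
time: 22.92
ee_pos: [0.4586, -0.0965, 0.0945]
eef_rot: [0.415, 0.572, -0.415, 0.572]
ft_force: [-0.2, -0.5, -2.5]
width: 0.0202
```

```bash
python3 lk.py g12
```

```text
lat -1.2 mm, x -0.4, z 28.3 [-0.15755667 -0.46251264 -2.54620308] 0.020220241017268614
```

View pics/g12.png

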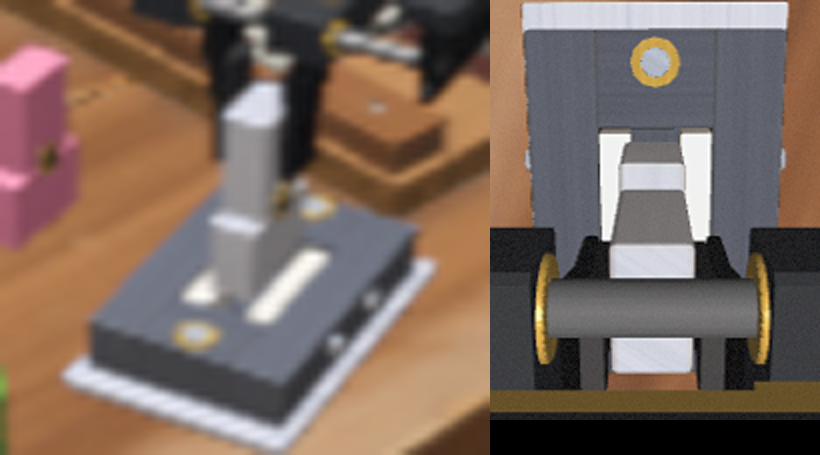

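```bash
python3 - <<'E'
from fit2 import *
fit2(127,164,191,243,374)
c=cams.camera("scene"); crop(c,312,185,40,50,12,"pics/i2.png")
# predicted scene pixels of block/plate features
for h in (.020,.023,.026):
  print(h,[np.round((proj(c,o+X*a+Y*b+[0,0,z])-[312,185]+.5)*12,0) for a,b,z in [(-.01,.025,.01+h),(.01,.025,.01+h),(-.01,.025,.044+h),(-.01,.017,.092+h),(.01,.017,.092+h)]])
print([np.round((proj(c,o+X*a+Y*b+[0,0,z])-[312,185]+.5)*12,0) for a,b,z in [(0,.053,.03),(0,-.053,.03)]])
E
```

```text
s -0.6 mm lean -0.003 h 17.4 mm [ 0.37 -0.39 -0.04  0.05] bias -0.08
0.02 [array([170., 468.]), array([ 96., 445.]), array([174., 349.]), array([195., 159.]), array([118., 137.])]
0.023 [array([170., 458.]), array([ 96., 434.]), array([174., 338.]), array([195., 148.]), array([119., 126.])]
0.026 [array([171., 447.]), array([ 97., 424.]), array([175., 328.]), array([196., 137.]), array([119., 115.])]
[array([ 78., 515.]), array([276., 302.])]
```

View pics/i2.png

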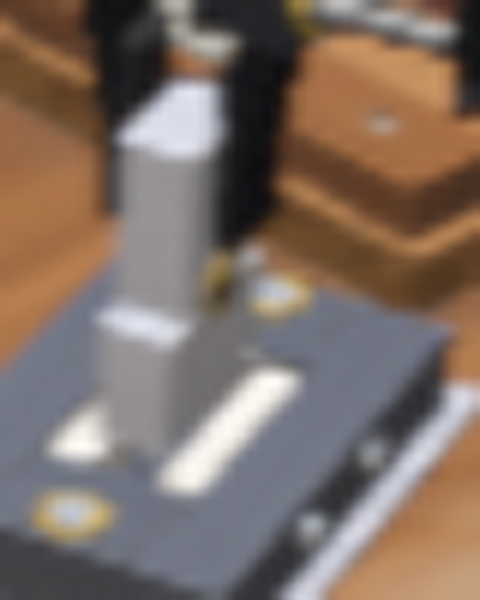

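Emit:
drive_tool:
  moves: "0 0 0.002 0 1;0 0 0.002 0 1;0 0 0.002 0 1;0 0 0.001 0 1;0 0 0 0 1;0 0 0 0 1;0 0 0 0 1;0 0 0 0 1"
  newtons: 30

```text
time: 24.12
ee_pos: [0.4585, -0.0965, 0.1013]
eef_rot: [0.415, 0.572, -0.415, 0.572]
ft_force: [0.5, 0.4, -2.0]
width: 0.0198
```

```bash
python3 lk.py g13; python3 - <<'E'
from h import *
c=cams.camera("scene"); crop(c,312,180,40,50,12,"pics/j2.png")
c=cams.camera("top"); crop(c,260,180,110,66,7,"pics/j3.png")
E
```

```text
lat -1.2 mm, x -0.5, z 35.1 [ 0.49718851  0.3585101  -2.03556516] 0.019774460000382722
```

View pics/g13.png

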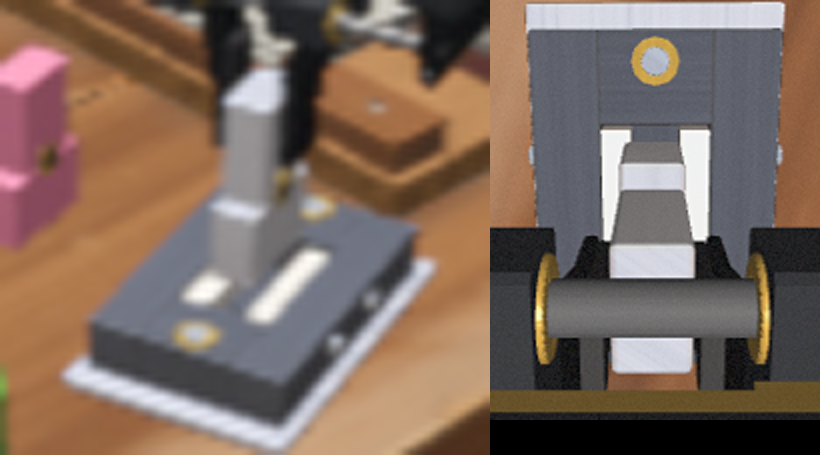

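View pics/j2.png

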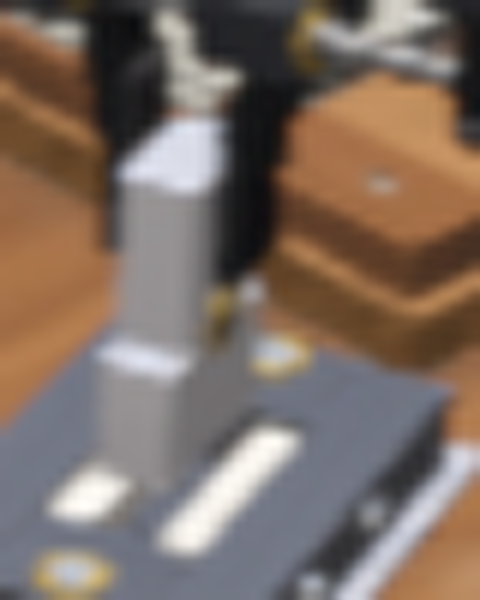

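View pics/j3.png

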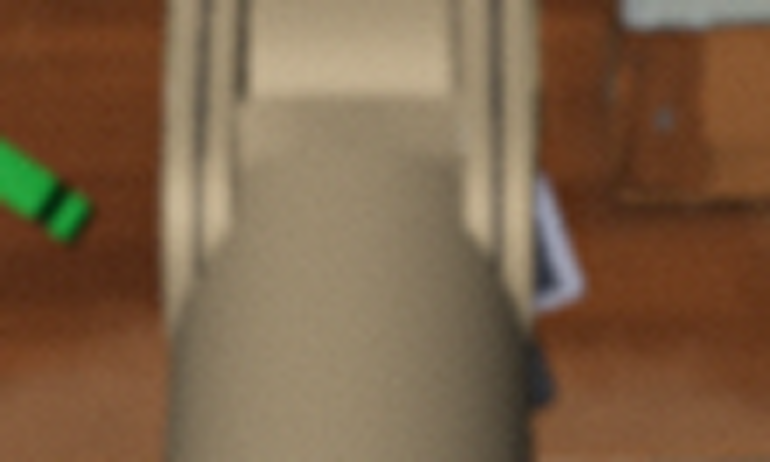

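Emit:
drive_tool:
  moves: "0 0 -0.0015 0 1;0 0 -0.001 0 1;0 0 0 0 1;0 0 0 0 1;0 0 0 0 1;0 0 0 0 1"
  newtons: 30

```text
time: 25.08
ee_pos: [0.4586, -0.0965, 0.0989]
eef_rot: [0.415, 0.572, -0.415, 0.572]
ft_force: [-0.1, 0.3, -3.1]
width: 0.0196
```

```bash
python3 lk.py g14; python3 - <<'E'
from h import *
s=r.read_state();print(s["time"],s["ee_pos"],s["ft_force"],s["joint_vel"])
c=cams.camera("scene"); cv2.imwrite("pics/k.png",c["color"][:,:,::-1])
E
```

```text
lat -1.2 mm, x -0.4, z 32.7 [-0.14831153  0.34554107 -3.05435224] 0.01961979997659055
25.175 [ 0.45856613 -0.0965028   0.09888618] [-0.23466274 -0.44425963 -2.67894394] [ 2.57586105e-04  1.07932957e-03  2.74815194e-04  3.83669109e-04
 -1.18464382e-03  7.72755629e-05 -6.96929384e-04]
```

View pics/k.png

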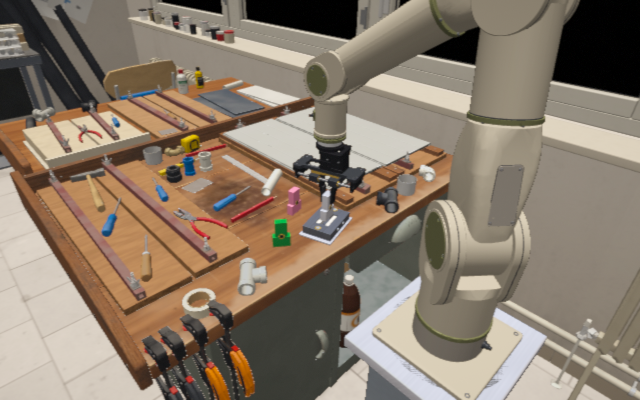

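View pics/g14.png

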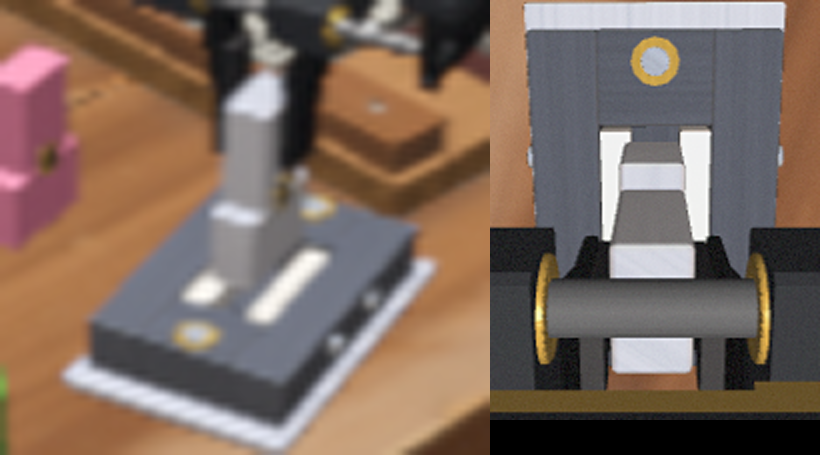

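The block hangs upright just above its slot, and the plate and the things around it are where they were. I'm handing the job in.

```bash
python3 -c "
from bench import ticket
print(ticket.close_job())"
```

```text
the job is handed in; nothing more can be done
None
```

The block came free and I handed the job in at about 25 s, with the gripper still holding it upright over its slot.

**What I did:** I gripped the block across its 20 mm thickness. I leaned it left first (about 0.12 rad), then right (about 0.10 rad), and kept alternating while easing it up roughly 2 mm per sweep. Near the end it slid about 5 mm along the slot, to or near its left end. I moved it back over the middle of the slot before the final lift.

**Last checks:**
- **Block:** its lean measures about 0.00 rad and it sits within 1 to 2 mm of the slot's centre. The only force left on the tool is 2 to 3 N downward, which fits the block's weight.
- **Plate:** it looked unmoved in every scene picture, and the upward pull in the readings I took never passed about 10 N.
- **Things around it:** they look untouched in the scene picture. The arm hid most of the plate from the top camera at the end.

**Less certain:**
- **Clearance:** I put it at about 6 mm above the plate, give or take 2 mm. The wrist-camera height fit read about 5 mm low, so I corrected it against the scene camera.
- **Slip:** the fingers slid up the block by about 3 to 6 mm during the rocking; the hold was steady at the end.

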